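# Draw the crane kit's ram to its stop, ease it back and hold it for pinning

### The job

The boom of the plywood crane kit is about to be pinned to the fork of its leaning ram. Take the fork, draw the piston rod out in line with its barrel, without forcing it sideways, until you feel it come up gently against the stop hidden inside, then ease it back in by 15 mm and finish while holding it there in the gripper, so that a teammate can fit the pin. Leave the loose boom, parts tray, screwdriver and mouse where they lie.

Things in the scene. Friction and masses are not known exactly. Their poses are not given: they have to be found in the camera images.
- chassis: crane chassis, fixed to the desk: aluminium plate 240 x 150 x 12 mm with a plywood frame. Origin under the plate's centre at desk height, z up. The ram leans to its -x side, roughly towards the robot. A plywood mast, 168 mm high and 55 mm wide, stands 92 mm to its +x; the cradle cheeks beside the barrel end 120 mm up: all lower than the fork.
- ram: fixed barrel, steel tube 32 mm across, bore 25.4 mm, leaning 20 degrees from vertical. Origin on its axis at the foot; z out along the axis (the pull direction), y = chassis y. Aluminium head 36 mm across from z = 125 mm, threaded nose 22 mm across ending at z = 147 mm; the rod has 1.6 mm of play in it. Piston seat at z = 10 mm. A hose fitting on the head sticks out 36 mm to +x.
- rod: loose steel piston rod 12 mm across, 0.21 to 0.42 kg, seated at the start; slides back in if let go. Only its end shows: a fork 20 x 20 x 45 mm. Origin on the axis in the fork, 185 mm up the ram's z when seated; z out along the rod. Fork from z = -24 to +21 mm, faces at x, y = +-10 mm, 9.6 mm slot between cheeks at +-y; nut 19 mm across below, to z = -32. Piston's upper face at z = -155 mm.
- stop: rigid stroke-limiting tube inside the barrel, out of sight, to be felt for: set anew each time so that the rod meets it 42 to 68 mm out from its seat. Origin on the axis at its lower face, z as the ram's. The piston's upper face meets this face; the rod's origin is then at 155 mm on the stop's z.
- boom: plywood crane boom lying flat beside the chassis (+y side), 262 x 40 x 8 mm, loose; origin under its middle, long in x. Leave alone.
- tray: grey parts tray with screws, 110 x 80 x 22 mm, loose, on the chassis' -y side; origin under its centre. Leave alone.
- screwdriver: screwdriver 170 mm long lying along its x, loose, beyond the boom. Leave alone.
- mouse: black computer mouse about 91 x 58 x 26 mm, loose, on the chassis' -y side. Leave alone.
Mind the look-alikes: they are no part of the job. There is more than one size of the rod; the one meant has the size given above.

How it is judged:
By the outcome, as a careful person would: the job done as asked, in the order asked, and still so for the second after the job is handed in, while the arm keeps its last pose, push and grip.
It also fails if it takes over 40 s, if anything falls off the work surface, if the arm or the gripper's body presses on something with over 40 N, if the wrist force passes 120 N, or if a joint passes its speed limit or range.

### The arm

A 6-joint arm with a two-finger parallel gripper is mounted at the origin on the work surface. World frame = base frame: x ahead of the robot, y to its left, z up, the work surface at z = 0. Lengths are in m, angles in degrees, forces in N, time in s.
With the tool pointing down it reaches from about 0.25 to 0.725 m from the base axis. Payload 9.7 kg.
Tool frame: the origin (TCP) lies between the finger pads; the fingertips stand 22 mm ahead of it and the grasp point (between the pads) lies 3 mm ahead of it; z points along the fingers, y is the line along which they close (so a half turn about z gives the same grasp; the last joint's range is limited). The gripper opens to 85 mm and grips with 20 to 120 N. Pads are 22 mm wide; open, the fingers measure 114 mm over their backs; the gripper's body (76 mm by 85 mm) begins 54 mm behind the grasp point. The pads swing forward as they close: fully open they stand 13 mm farther back than shut.
Start: joints at [69.557, 4.979, 10.078, 95.1, 0, 90], TCP at [0.192, 0.515, 0.253] pointing down, gripper open.
Joint ranges: [-179.16, 179.16], [-48.56, 103.87], [-65.8, 70.77], [-126.05, 130.52], [-82.76, 87.17], [-180, 180]. Speed limits (degrees/s): [127.2, 127.2, 147.25, 180, 180, 180].

### API

Orientations are given as [roll, pitch, yaw] about the fixed x, y, z axes, in that order (R = Rz(yaw) Ry(pitch) Rx(roll)).
In Python, from workcell import bot, viewer, finder gives the robot as it stands.
- The arm moves only by the tool move_arm, never from a script. Its arguments are lists of equal length, an entry for each row: "offset": the shift along the tool's x, y, z in cm, a list of three; "twist": the turn, a rotation vector about the tool's x, y, z in rad, a list of three; "grip": the opening, from 0 (shut) to 1 (fully open). In form: {"offset": [[x, y, z], ...], "twist": [[ax, ay, az], ...], "grip": [grip, ...]}. A call has 1 to 5 rows; each row shifts and turns the commanded pose from where the row before left it, along the tool's axes as they then stand; what a row does not reach is not made up. A row lasts 1/10 s, in which the tool goes at most 50 mm and 8.59 degrees, less where a joint would pass 70% of its speed; a pose out of reach is approached as far as the arm can. A call is refused whole if a number of a shift passes 5 or a number of a turn 0.15, either way. A call with a gripper value outside its range is refused whole. The fingers move at their own pace and stop on an object; "force" is the grip in N (left out, the last holds). Time passes only in rows, so rows that do not move let the fingers close. It gives the time, the measured TCP pose, the force, the opening and the grip force at its end, in the units of the state.
- bot.get_obs(): the state, without advancing time (a new reading comes with each control period).
- viewer.camera(name): name is "scene" or "top"; returns a dict with "color" (420x560x3 uint8, red, green, blue), "depth" (420x560 float32, m along the optical axis (not along the pixel's ray), 0 where there is no reading), "vfov" (degrees; the focal length in pixels is half the picture's height over the tangent of half this angle, whatever the lens; pixels are square), "cx", "cy" (the principal point, pixels), "position" and "attitude" of the camera in the world. Camera axes: x right, y down, z forward; pixel columns grow to the right and rows downward; lengths in m; the calibration is good to about 2 mm. A picture is of the moment at which its call begins.
- bot.job_done(): hands the job in; it is judged then, once.
Trained networks look in a picture, given as the dict that the camera call returned (one of the last four; its "shot" number tells which), for a name from the list of things; names that differ only in an ending like _2 or _b are one class to them, and where a whole thing is asked for, a point or a joint stands for the part that bears it (a point fixed in the world has none). Each returns a list of dicts, best first, with "p" (0 to 1); they miss things now and then, are a little off and sometimes report something else, mostly with a low value. They report only what shows in the picture. A call takes as long as a camera call. They do not tell look-alikes from the thing itself.
- finder.boxes_of(picture, thing): "position" ([column, row] in pixels, amid what is visible of it).
- finder.pinpoint(picture, thing): "position" ([column, row] in pixels: a listed point, or the origin of a listed thing).
The state is a dict: "time": time; "q": joint angles; "qd": joint speeds; "joint_efforts": joint torques, N m; "ee_pos": TCP position; "tcp_rot": TCP orientation; "wrist_force": force on the tool from outside, world axes, zero at the start; "torque": the same for the moment, N m; "opening": finger opening in m; "grasp_force": force on a finger pad.
Only numpy, scipy, OpenCV 4.12 (cv2) and the standard library are available. Lean on these libraries where they do the work, as an engineer would, in place of code of your own. Each camera call takes 0.05 s, during which the arm holds its last target. There are 200 camera calls.

## Working session

There is one attempt and no reset: what is moved stays moved. The work goes in short steps, Python scripts to look and compute and a tool call to move; the robot and the scene stay as the last step left them, time stands still between calls to the robot, and variables do not carry over. Pictures are saved under pics/ and viewed, at most 10 in all, crops included, and the job is handed in when it is done.

Besides the shell and the picture viewer there is one more tool, called after "Call:" as a command line: name --argument value ..., lists and objects as JSON in quotes. move_arm: Moves the arm, as the interface text tells. Its arguments: {"type":"object","properties":{"offset":{"type":"array","items":{"type":"array","items":{"type":"number"}}},"twist":{"type":"array","items":{"type":"array","items":{"type":"number"}}},"grip":{"type":"array","items":{"type":"number"}},"force":{"type":"number"}},"required":["offset","twist","grip"]}

```bash
mkdir -p pics; ls; cat > h.py <<'E'
import numpy as np, cv2
from workcell import bot, viewer, finder
from scipy.spatial.transform import Rotation as R
def f(p): return 210/np.tan(np.radians(p["vfov"]/2))
def rot(p):
    a=np.array(p["attitude"],float)
    return a if a.shape==(3,3) else (R.from_euler('xyz',a,degrees=True).as_matrix() if a.size==3 else R.from_quat(a).as_matrix())
def pt(p,u,v,d=None):
    if d is None: d=p["depth"][int(round(v)),int(round(u))]
    c=np.array([(u-p["cx"])/f(p),(v-p["cy"])/f(p),1])*d
    return rot(p)@c+p["position"]
def proj(p,X):
    c=rot(p).T@(np.array(X)-p["position"]); return c[:2]/c[2]*f(p)+[p["cx"],p["cy"]]
E
python3 - <<'E'
from h import *
print(bot.get_obs())
for n in("scene","top"):
    p=viewer.camera(n); cv2.imwrite(f"pics/{n}0.png",p["color"][:,:,::-1])
    print(n,p["position"],p["attitude"],p["vfov"],p["cx"],p["cy"])
    for t in("rod","ram","chassis","stop"):
        for k,fn in(("b",finder.boxes_of),("p",finder.pinpoint)):
            for r in fn(p,t)[:3]:
                u,v=r["position"]; print(t,k,round(r["p"],2),np.round(r["position"],1),np.round(pt(p,u,v),3) if 0<=u<560 and 0<=v<420 else '')
E
```

```text
pics
{'time': 0.0, 'q': array([6.95563717e+01, 5.00969638e+00, 1.00340751e+01, 9.50994945e+01,
       6.63351557e-04, 9.00009211e+01]), 'qd': array([ 0.00855028,  0.01860005,  0.03323194, -0.01172065, -0.03271994,
       -0.05343669]), 'joint_efforts': array([ 9.76389892e-04, -5.20379984e+01,  4.64811516e+01,  1.61073374e-02,
        9.22703816e-05, -6.68681579e-06]), 'ee_pos': array([0.19203295, 0.51516876, 0.25259313]), 'tcp_rot': array([-1.79924884e+02, -6.62143451e-04,  1.59555450e+02]), 'wrist_force': array([0.06966849, 0.00441601, 0.2363249 ]), 'torque': array([-0.04679562, -0.00792069,  0.01421964]), 'grasp_force': 0.0, 'opening': 0.08537272414828782}
scene [1.29218861 0.18999436 0.75559903] [-1.32879948e+02 -3.34545853e-02  9.91564575e+01] 51.52000976062009 287.0778315818554 211.3430789421824
rod b 0.84 [362.9 218.8] [0.486 0.253 0.001]
rod b 0.52 [257.3 163.4] [0.572 0.011 0.206]
rod b 0.23 [228.9 184.4] [ 0.42  -0.109  0.011]
rod p 0.68 [254.6 161.4] [0.559 0.002 0.202]
rod p 0.62 [350.8 222.2] [0.52  0.223 0.016]
ram b 0.9 [252.  196.7] [0.598 0.001 0.135]
ram p 0.76 [245.6 235.4] [ 0.631 -0.011  0.045]
chassis b 0.76 [247.8 229.8] [ 0.642 -0.002  0.076]
chassis p 0.95 [251.6 236.1] [0.63  0.002 0.044]
stop b 0.73 [301.7 279.3] [0.706 0.128 0.008]
top [0.55016211 0.07394276 1.24707029] [-176.2970595     1.39395462  -90.36645854] 49.61523804674741 282.6788245945918 209.746132933589
rod b 0.72 [226.2 264.8] [0.482 0.258 0.012]
rod b 0.43 [321.  231.6] [0.567 0.013 0.224]
rod p 0.74 [238.  255.9] [0.506 0.225 0.015]
rod p 0.5 [321.9 234.6] [0.56  0.009 0.195]
ram b 0.6 [325.9 217.8] [ 0.6   -0.003  0.163]
ram p 0.64 [326.8 214.6] [ 0.611 -0.01   0.104]
chassis b 0.77 [321.3 224.8] [0.584 0.008 0.166]
chassis p 0.77 [322.7 226.1] [0.581 0.005 0.169]
```

View pics/scene0.png

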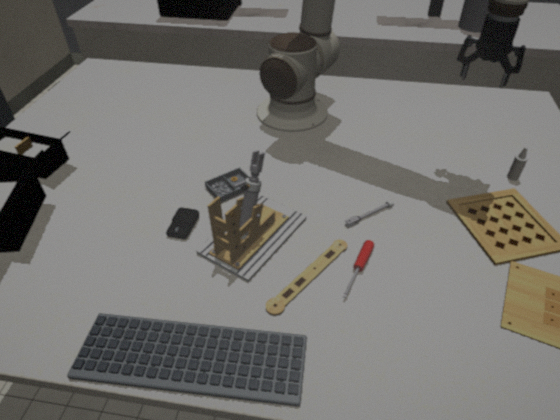

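View pics/top0.png

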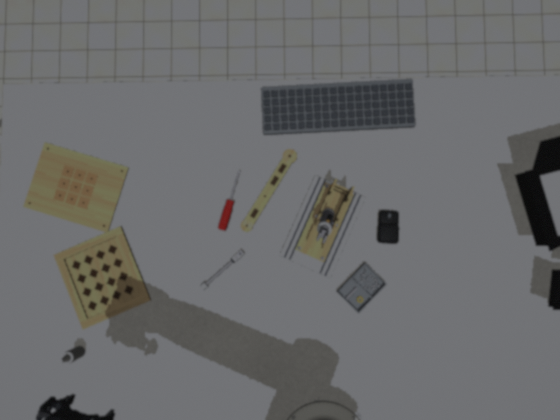

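Scene view: the crane is at about (250,235), with its fork at (257,162), and the loose look-alike rod is at (370,214). Top view: the plate is at about (322,225) and turned, with the fork at (322,233).

```bash
python3 - <<'E'
from h import *
ps={n:viewer.camera(n) for n in("scene","top")}
for n,p in ps.items():
    v,u=np.mgrid[0:420,0:560]; d=p["depth"]
    c=np.stack([(u-p["cx"])/f(p)*d,(v-p["cy"])/f(p)*d,d],-1)
    W=c@rot(p).T+p["position"]
    near=(d>0)&(np.hypot(W[...,0]-.61,W[...,1]-0)<.2)
    m=near&(W[...,2]>.007)&(W[...,2]<.02)
    _,lab,st,ce=cv2.connectedComponentsWithStats(m.astype(np.uint8))
    for i in range(1,len(st)):
        if st[i,4]>150:
            q=W[lab==i][:,:2].astype(np.float32); print(n,'comp',st[i],cv2.minAreaRect(q*1000))
    desk=near&(abs(W[...,2])<.006); print('desk z',np.median(W[desk][:,2]))
    m=near&(W[...,2]>.12)
    q=W[m]; q=q[np.argsort(-q[:,2])]; print(n,len(q))
    for lo in np.arange(.12,.26,.01):
        s=q[(q[:,2]>=lo)&(q[:,2]<lo+.01)&(q[:,0]<.6)]
        if len(s): print(round(lo,2),len(s),np.round(s.mean(0),3),np.round(s.min(0),3),np.round(s.max(0),3))
a=cv2.resize(ps["scene"]["color"][130:280,180:330],(600,600),interpolation=3)
b=cv2.resize(ps["top"]["color"][160:280,270:370],(500,600),interpolation=3)
cv2.imwrite("pics/s1.png",a[:,:,::-1]);cv2.imwrite("pics/t1.png",b[:,:,::-1])
E
```

```text
scene comp [ 197  195  110   86 2660] ((586.2685546875, -4.0970458984375), (152.65512084960938, 243.3854522705078), 65.39968872070312)
scene comp [170 212  30  27 232] ((587.1345825195312, -173.6836395263672), (44.20855712890625, 92.36265563964844), 83.01041412353516)
scene comp [266 240  73  72 929] ((690.4490966796875, 139.61204528808594), (35.972511291503906, 251.50477600097656), 56.85456085205078)
desk z 0.00014589167004241954
scene 1293
0.12 26 [ 0.595 -0.001  0.126] [ 0.583 -0.019  0.12 ] [0.6   0.012 0.13 ]
0.13 57 [ 0.594 -0.     0.136] [ 0.579 -0.019  0.13 ] [0.6   0.016 0.14 ]
0.14 50 [0.594 0.001 0.145] [ 0.583 -0.013  0.14 ] [0.6   0.016 0.15 ]
0.15 65 [0.587 0.007 0.155] [ 0.562 -0.017  0.15 ] [0.598 0.018 0.16 ]
0.16 107 [0.584 0.    0.165] [ 0.567 -0.016  0.16 ] [0.598 0.015 0.17 ]
0.17 38 [0.576 0.003 0.175] [ 0.567 -0.005  0.17 ] [0.584 0.013 0.18 ]
0.18 46 [0.572 0.007 0.185] [ 0.561 -0.006  0.18 ] [0.579 0.018 0.19 ]
0.19 72 [0.569 0.007 0.196] [ 0.555 -0.007  0.19 ] [0.578 0.02  0.2  ]
0.2 58 [0.564 0.008 0.205] [ 0.553 -0.005  0.2  ] [0.575 0.022 0.21 ]
0.21 63 [
[... 861 characters left out ...]
.594 0.001 0.148] [ 0.589 -0.016  0.145] [0.598 0.015 0.15 ]
0.15 30 [0.58  0.004 0.157] [ 0.562 -0.016  0.15 ] [0.596 0.018 0.16 ]
0.16 96 [ 0.585 -0.002  0.164] [ 0.564 -0.015  0.16 ] [0.6   0.016 0.169]
0.17 13 [ 0.581 -0.001  0.172] [ 0.574 -0.007  0.17 ] [0.6   0.005 0.175]
0.18 10 [0.574 0.005 0.186] [ 0.566 -0.006  0.181] [0.578 0.017 0.189]
0.19 39 [0.565 0.007 0.195] [ 0.555 -0.005  0.191] [0.576 0.02  0.2  ]
0.2 13 [0.567 0.007 0.204] [ 0.552 -0.002  0.2  ] [0.573 0.018 0.209]
0.21 16 [0.557 0.01  0.217] [ 0.543 -0.002  0.21 ] [0.57  0.022 0.22 ]
0.22 38 [0.555 0.011 0.223] [ 0.543 -0.001  0.22 ] [0.566 0.024 0.228]
0.23 1 [0.555 0.007 0.231] [0.555 0.007 0.231] [0.555 0.007 0.231]
```

View pics/s1.png

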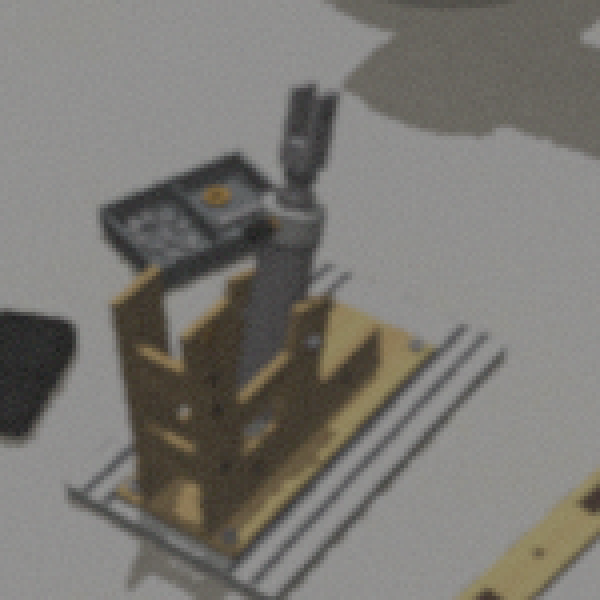

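View pics/t1.png

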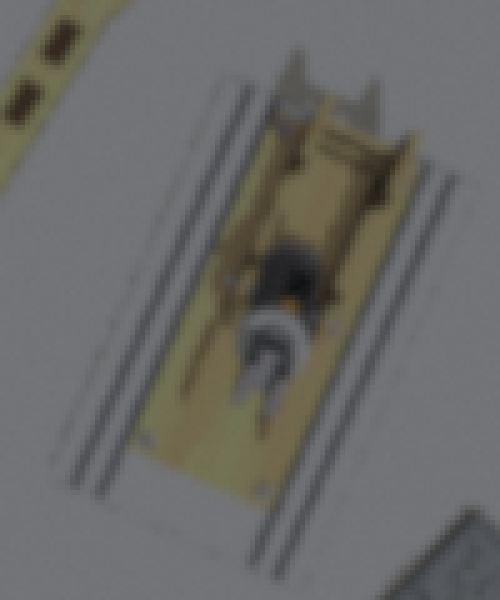

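Close-ups: the fork's slot faces along the ram's x (upper left, scene crop (310,130)). In the top crop the mast is at (350,140), so chassis +x has a yaw of about -24.5°.

```bash
cat >> h.py <<'E'
YAW=-24.5
RR=R.from_euler('z',YAW,degrees=True).as_matrix()@R.from_euler('y',-20,degrees=True).as_matrix()
E
python3 - <<'E'
from h import *
print(np.round(RR,3))
C=np.array([.566,.008,.203]); 
for n in("scene","top"):
    p=viewer.camera(n)
    v,u=np.mgrid[0:420,0:560]; d=p["depth"]
    W=np.stack([(u-p["cx"])/f(p)*d,(v-p["cy"])/f(p)*d,d],-1)@rot(p).T+p["position"]
    m=(d>0)&(np.linalg.norm(W-C,axis=-1)<.05)&(W[...,2]>.15)
    L=(W[m]-C)@RR*1000
    print(n,m.sum(),'cam dir in ram',np.round((np.array(p["position"])-C)@RR,2))
    for lo in range(-46,40,6):
        s=L[(L[:,2]>=lo)&(L[:,2]<lo+6)]
        if len(s)>2: print(lo,len(s),'x',np.round(np.percentile(s[:,0],[3,50,97]),1),'y',np.round(np.percentile(s[:,1],[3,50,97]),1))
    print(np.round(np.percentile(L[:,2],[90,97,99.5]),1))
E
```

```text
[[ 0.855  0.415 -0.311]
 [-0.39   0.91   0.142]
 [ 0.342  0.     0.94 ]]
scene 428 cam dir in ram [0.74 0.47 0.32]
-46 70 x [-18.4   4.   13.5] y [-19.    4.2  13.8]
-40 39 x [-11.4   1.5   8.3] y [-11.6   0.6   7.8]
-34 14 x [-8.9 -0.4  2. ] y [-7.8  1.4  6.5]
-28 22 x [-5.7  1.1  5.7] y [-9.  -0.2  6. ]
-22 25 x [-11.1   2.8   5.1] y [-11.1   3.8   7.6]
-16 34 x [-11.4   4.    6.4] y [-11.    2.3   8.4]
-10 39 x [-12.4   2.4   6.2] y [-9.5  1.3  7.8]
-4 34 x [-12.6   0.2   6.6] y [-12.3  -2.    7.8]
2 35 x [-11.2  -0.5   5.7] y [-11.4   3.    8.1]
8 32 x [-14.5  -0.3   5.9] y [-13.    3.8   7.8]
14 33 x [-12.4  -1.1   5.8] y [-9.5  5.1  8.2]
20 34 x [-14.   -3.1   5.8] y [-10.3  -1.4   7.8]
[18.8 23.  24. ]
top 224 cam dir in ram [0.32 0.05 1.  ]
-46 75 x [-14.7   2.7  15.6] y [-17.5   1.2  14.4]
-40 15 x [-1.9  2.7 11. ] y [-12.6  -0.2   8. ]
-34 5 x [1.  2.4 5.6] y [-8.1 -5.3  4.1]
-22 7 x [-10.    4.1   4.8] y [-9.6  4.9  8.4]
-16 7 x [2.3 4.8 5.4] y [-8.8 -0.1  7.7]
-10 32 x [-13.3  -2.4   5.2] y [-6.9 -2.   3.8]
-4 9 x [-11.8  -5.5   4.7] y [-8.5  1.1  8.4]
2 6 x [-8.6  4.1  4.9] y [-9.4 -0.5  8.3]
8 3 x [-3.8  4.1  5.1] y [-10.2  -7.5  -6.5]
14 9 x [-7.3  2.7  5.2] y [-11.6  -6.2   8. ]
20 39 x [-13.8  -5.8   4.4] y [-11.2   3.4   8.2]
[22.7 25.1 26.3]
```

```bash
cat >> h.py <<'E'
RT=RR@np.diag([-1.,1.,-1.])
ORG=np.array([.5606,.0088,.2048])
def rel(target,Rt=RT):
    o=bot.get_obs(); Rc=R.from_euler('xyz',o["tcp_rot"],degrees=True).as_matrix()
    return (Rt.T@(np.array(target)-o["ee_pos"]))*100, R.from_matrix(Rc.T@Rt).as_rotvec()
def stat():
    o=bot.get_obs(); L=(o["ee_pos"]-ORG)@RR*1000
    print('t',round(o["time"],2),'tcp in rod frame mm',np.round(L,2),'F ram',np.round(o["wrist_force"]@RR,2),'T ram',np.round(o["torque"]@RR,2),'q',np.round(o["q"],0),'op',round(o["opening"],4),'gf',round(o["grasp_force"],1))
E
python3 -c "
from h import *
a,b=rel(ORG+RR[:,2]*.083);print('offset cm in target axes',a.round(2),'twist',b.round(3));stat()"
```

```text
offset cm in target axes [-49.59 -30.81  14.91] twist [ 0.012 -0.349  0.07 ]
t 1.1 tcp in rod frame mm [-495.91  308.15  232.08] F ram [-0.17 -0.38 -0.24] T ram [-0.03  0.01  0.01] q [70.  5. 10. 95. -0. 90.] op 0.0853 gf 0.0
```

Call:
move_arm --offset '[[0, 0, 0], [0, 0, 0], [0, 0, 0], [-3.3, -2.05, 1.0], [-3.3, -2.05, 1.0]]' --twist '[[0.004, -0.116, 0.023], [0.004, -0.116, 0.023], [0.004, -0.117, 0.024], [0, 0, 0], [0, 0, 0]]' --grip '[1, 1, 1, 1, 1]'

```text
time: 1.6
ee_pos: [0.2369, 0.4498, 0.2554]
tcp_rot: [-179.8, 20.0, 155.8]
wrist_force: [0.8, -0.0, 0.6]
opening: 0.0856
grasp_force: 0.0
```

Call:
move_arm --offset '[[-3.3, -2.05, 1.0], [-3.3, -2.05, 1.0], [-3.3, -2.05, 1.0], [-3.3, -2.05, 1.0], [-3.3, -2.05, 1.0]]' --twist '[[0, 0, 0], [0, 0, 0], [0, 0, 0], [0, 0, 0], [0, 0, 0]]' --grip '[1, 1, 1, 1, 1]'

```text
time: 2.1
ee_pos: [0.3525, 0.2835, 0.2667]
tcp_rot: [179.9, 20.0, 155.5]
wrist_force: [0.0, 0.2, 0.3]
opening: 0.0852
grasp_force: 0.0
```

```bash
python3 -c "
from h import *
a,b=rel(ORG+RR[:,2]*.083);print('offset cm in target axes',a.round(2),'twist',b.round(3));stat()"
```

```text
offset cm in target axes [-26.38 -16.37   7.89] twist [0.001 0.    0.   ]
t 2.1 tcp in rod frame mm [-263.78  163.65  161.9 ] F ram [0.05 0.22 0.34] T ram [0.09 0.24 0.04] q [ 50. -15.  -9.  90. -19.  73.] op 0.0852 gf 0.0
```

Call:
move_arm --offset '[[-3.3, -2.05, 1.0], [-3.3, -2.05, 1.0], [-3.3, -2.05, 1.0], [-3.3, -2.05, 1.0], [-3.3, -2.05, 1.0]]' --twist '[[0, 0, 0], [0, 0, 0], [0, 0, 0], [0, 0, 0], [0, 0, 0]]' --grip '[1, 1, 1, 1, 1]'

```text
time: 2.6
ee_pos: [0.4667, 0.1186, 0.2763]
tcp_rot: [179.9, 20.0, 155.5]
wrist_force: [0.3, 0.9, 0.1]
opening: 0.0852
grasp_force: 0.0
```

Call:
move_arm --offset '[[-3.3, -2.05, 1.0], [-3.3, -2.05, 1.0], [-3.3, -2.05, 0.9], [0, 0, 0]]' --twist '[[0, 0, 0], [0, 0, 0], [0, 0, 0], [0, 0, 0]]' --grip '[1, 1, 1, 1]'

```text
time: 3.0
ee_pos: [0.5358, 0.0181, 0.2824]
tcp_rot: [-180.0, 20.0, 155.3]
wrist_force: [-0.7, 0.6, -0.8]
opening: 0.0851
grasp_force: 0.0
```

```bash
python3 -c "
from h import *
a,b=rel(ORG+RR[:,2]*.083);print('offset cm in target axes',a.round(2),'twist',b.round(3));stat()
p=viewer.camera('scene');uv=[proj(p,ORG+RR@np.array(c)) for c in ((0,0,.021),(0,0,-.024),(.01,.01,.021),(.01,-.01,.021),(-.01,.01,.021))];print(np.round(uv,1))
im=p['color'][90:210,190:350];im=cv2.resize(im,(800,600),interpolation=3)
for u,v in uv: cv2.circle(im,(int((u-190)*5+2.5),int((v-90)*5+2.5)),3,(255,0,0),-1)
cv2.imwrite('pics/s2.png',im[:,:,::-1])"
```

```text
offset cm in target axes [ 0.17  0.18 -0.1 ] twist [-0.001  0.001 -0.004]
t 3.0 tcp in rod frame mm [ 1.71 -1.79 82.  ] F ram [-1.13  0.23 -0.39] T ram [ 0.04  0.32 -0.01] q [  7. -13.  -6.  80. -10.  30.] op 0.0851 gf 0.0
[[259.1 151.5]
 [255.7 171.2]
 [260.3 153.8]
 [252.6 150.8]
 [265.7 152.2]]
```

View pics/s2.png

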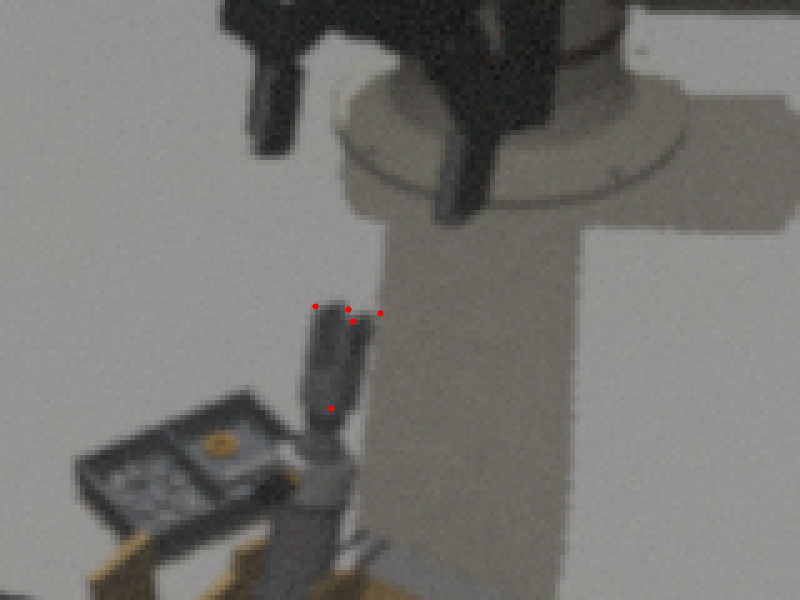

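The picture shows the fork at crop (345,360). My projected fork corners fall on it to within about 1 mm, and the open fingers straddle it from above. Going down along the axis.

Call:
move_arm --offset '[[0.1, 0.1, 1.5], [0, 0, 1.5], [0, 0, 0]]' --twist '[[0, 0, 0], [0, 0, 0], [0, 0, 0]]' --grip '[1, 1, 1]'

```text
time: 3.35
ee_pos: [0.5424, 0.0193, 0.2504]
tcp_rot: [-179.9, 19.8, 155.6]
wrist_force: [-0.7, -0.9, -0.4]
opening: 0.0853
grasp_force: 0.0
```

```bash
python3 -c "
from h import *
a,b=rel(ORG+RR[:,2]*.003);print('offset cm in target axes',a.round(2),'twist',b.round(3));stat()"
```

```text
offset cm in target axes [-0.41 -0.2   4.7 ] twist [-0.001 -0.004  0.002]
t 3.35 tcp in rod frame mm [-4.05  1.97 50.02] F ram [-0.44 -1.1  -0.29] T ram [ 0.02  0.3  -0.01] q [  7. -13.  -9.  76. -10.  30.] op 0.0853 gf 0.0
```

Call:
move_arm --offset '[[0, 0, 1], [0, 0, 0], [0, 0, 0], [0, 0, 0], [0, 0, 0]]' --twist '[[0, 0, 0], [0, 0, 0], [0, 0, 0], [0, 0, 0], [0, 0, 0]]' --grip '[1, 1, 1, 1, 1]'

```text
time: 3.85
ee_pos: [0.5464, 0.0173, 0.2451]
tcp_rot: [179.9, 20.0, 155.5]
wrist_force: [-0.0, -0.4, -0.1]
opening: 0.0855
grasp_force: 0.0
```

```bash
python3 -c "
from h import *
a,b=rel(ORG+RR[:,2]*.003);print('offset cm in target axes',a.round(2),'twist',b.round(3));stat()"
```

```text
offset cm in target axes [-0.17 -0.18  4.05] twist [ 0.001  0.001 -0.   ]
t 3.85 tcp in rod frame mm [-1.65  1.83 43.47] F ram [ 0.11 -0.35 -0.12] T ram [-0.03  0.3   0.01] q [  7. -13. -10.  75. -10.  30.] op 0.0855 gf 0.0
```

Call:
move_arm --offset '[[-0.17, -0.18, 1.35], [0, 0, 1.35], [0, 0, 1.35], [0, 0, 0], [0, 0, 0]]' --twist '[[0, 0, 0], [0, 0, 0], [0, 0, 0], [0, 0, 0], [0, 0, 0]]' --grip '[1, 1, 1, 1, 1]'

```text
time: 4.35
ee_pos: [0.5594, 0.009, 0.2063]
tcp_rot: [-180.0, 19.9, 155.5]
wrist_force: [-0.8, -0.2, -0.1]
opening: 0.0853
grasp_force: 0.0
```

```bash
python3 -c "
from h import *
a,b=rel(ORG+RR[:,2]*.003);print('offset cm in target axes',a.round(2),'twist',b.round(3));stat()
p=viewer.camera('scene')
im=p['color'][110:200,200:320];im=cv2.resize(im,(800,600),interpolation=3)
cv2.imwrite('pics/s3.png',im[:,:,::-1])"
```

```text
offset cm in target axes [-0.06  0.03 -0.12] twist [-0.    -0.001 -0.   ]
t 4.35 tcp in rod frame mm [-0.57 -0.3   1.78] F ram [-0.62 -0.5   0.16] T ram [-0.03  0.23 -0.02] q [  6. -11. -13.  71. -10.  29.] op 0.0853 gf 0.0
```

View pics/s3.png

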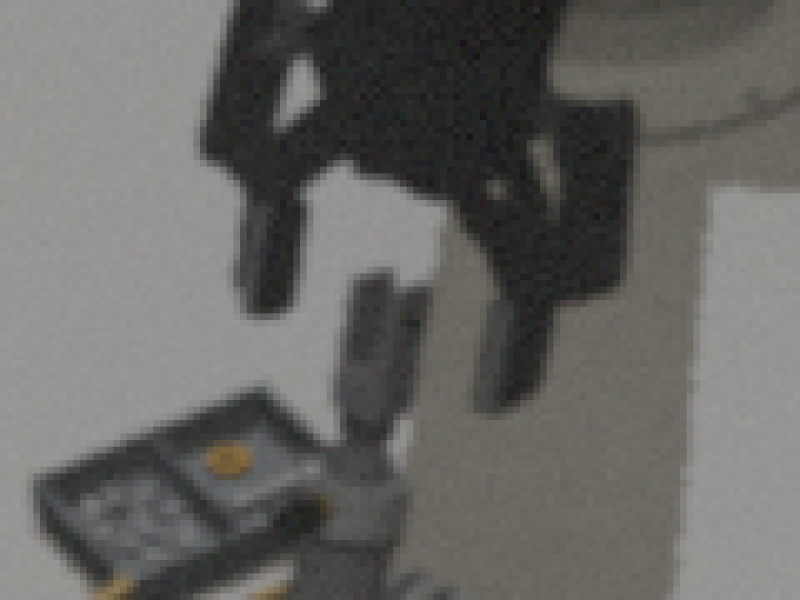

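The fork (crop (380,350)) sits centred between the open fingers at (270,250) and (515,350). Closing.

Call:
move_arm --offset '[[0, 0, 0], [0, 0, 0], [0, 0, 0], [0, 0, 0], [0, 0, 0]]' --twist '[[0, 0, 0], [0, 0, 0], [0, 0, 0], [0, 0, 0], [0, 0, 0]]' --grip '[0.6, 0.4, 0.2, 0.1, 0]' --force 70

```text
time: 4.9
ee_pos: [0.5596, 0.0089, 0.2075]
tcp_rot: [-180.0, 20.0, 155.5]
wrist_force: [-0.9, -0.6, 1.0]
opening: 0.0187
grasp_force: 68.5
```

Call:
move_arm --offset '[[0, 0, 0], [0, 0, 0], [0, 0, 0], [0, 0, 0], [0, 0, 0]]' --twist '[[0, 0, 0], [0, 0, 0], [0, 0, 0], [0, 0, 0], [0, 0, 0]]' --grip '[0, 0, 0, 0, 0]'

```text
time: 5.4
ee_pos: [0.5597, 0.0089, 0.2075]
tcp_rot: [180.0, 20.0, 155.5]
wrist_force: [-2.8, -2.6, 5.8]
opening: 0.0194
grasp_force: 69.0
```

```bash
python3 -c "
from h import *
stat()"
```

```text
t 5.4 tcp in rod frame mm [ 0.06 -0.27  2.84] F ram [ 0.59 -3.55  5.96] T ram [-1.12  0.36 -0.01] q [  6. -11. -13.  71. -10.  29.] op 0.0194 gf 69.0
```

Call:
move_arm --offset '[[0, 0, -0.2], [0, 0, -0.2], [0, 0, -0.2], [0, 0, -0.2], [0, 0, -0.2]]' --twist '[[0, 0, 0], [0, 0, 0], [0, 0, 0], [0, 0, 0], [0, 0, 0]]' --grip '[0, 0, 0, 0, 0]'

```text
time: 5.9
ee_pos: [0.5566, 0.0101, 0.2153]
tcp_rot: [-179.9, 20.0, 155.5]
wrist_force: [4.9, -5.6, -6.4]
opening: 0.0194
grasp_force: 68.4
```

```bash
python3 -c "
from h import *
stat()"
```

```text
t 5.9 tcp in rod frame mm [-0.36 -0.45 11.3 ] F ram [ 4.17 -3.12 -8.32] T ram [-0.65 -0.69  0.04] q [  6. -12. -12.  72. -10.  29.] op 0.0194 gf 68.4
```

Call:
move_arm --offset '[[-0.04, -0.03, -0.2], [0, 0, -0.2], [0, 0, -0.2], [0, 0, -0.2], [0, 0, -0.2]]' --twist '[[0, 0, 0], [0, 0, 0], [0, 0, 0], [0, 0, 0], [0, 0, 0]]' --grip '[0, 0, 0, 0, 0]'

```text
time: 6.4
ee_pos: [0.5534, 0.0117, 0.2259]
tcp_rot: [180.0, 20.0, 155.5]
wrist_force: [0.7, -1.7, -5.0]
opening: 0.0194
grasp_force: 68.6
```

```bash
python3 -c "
from h import *
stat()"
```

```text
t 6.4 tcp in rod frame mm [-0.04 -0.35 22.5 ] F ram [-0.43 -1.27 -5.15] T ram [-0.36  0.27  0.06] q [  6. -12. -12.  73. -10.  29.] op 0.0194 gf 68.6
```

Call:
move_arm --offset '[[0, -0.02, -0.2], [0, 0, -0.2], [0, 0, -0.2], [0, 0, -0.2], [0, 0, -0.2]]' --twist '[[0, 0, 0], [0, 0, 0], [0, 0, 0], [0, 0, 0], [0, 0, 0]]' --grip '[0, 0, 0, 0, 0]'

```text
time: 6.9
ee_pos: [0.5503, 0.013, 0.2356]
tcp_rot: [180.0, 20.0, 155.5]
wrist_force: [0.0, -0.5, -3.4]
opening: 0.0196
grasp_force: 68.9
```

```bash
python3 -c "
from h import *
stat()"
```

```text
t 6.9 tcp in rod frame mm [ 0.11 -0.44 32.7 ] F ram [-0.94 -0.49 -3.28] T ram [-0.04  0.62  0.05] q [  6. -12. -11.  74. -10.  29.] op 0.0196 gf 68.9
```

Lateral force is essentially gone: only the rod's weight is left. One more 8 mm, then fine steps.

Call:
move_arm --offset '[[0, 0, -0.2], [0, 0, -0.2], [0, 0, -0.2], [0, 0, -0.1], [0, 0, -0.1]]' --twist '[[0, 0, 0], [0, 0, 0], [0, 0, 0], [0, 0, 0], [0, 0, 0]]' --grip '[0, 0, 0, 0, 0]'

```text
time: 7.4
ee_pos: [0.5479, 0.014, 0.243]
tcp_rot: [180.0, 20.0, 155.5]
wrist_force: [0.2, 0.7, -4.1]
opening: 0.0191
grasp_force: 68.9
```

Call:
move_arm --offset '[[0, 0, -0.07], [0, 0, -0.07], [0, 0, -0.07]]' --twist '[[0, 0, 0], [0, 0, 0], [0, 0, 0]]' --grip '[0, 0, 0]'

```text
time: 7.7
ee_pos: [0.5473, 0.0142, 0.2449]
tcp_rot: [180.0, 20.0, 155.5]
wrist_force: [-0.6, -0.1, -3.6]
opening: 0.0192
grasp_force: 68.9
```

```bash
python3 -c "
from h import *
stat()"
```

```text
t 7.7 tcp in rod frame mm [ 0.18 -0.59 42.6 ] F ram [-1.68 -0.33 -3.21] T ram [-0.03  0.64 -0.02] q [  6. -13. -10.  75. -10.  29.] op 0.0192 gf 68.9
```

Call:
move_arm --offset '[[0, 0, -0.07], [0, 0, -0.07], [0, 0, -0.07], [0, 0, 0]]' --twist '[[0, 0, 0], [0, 0, 0], [0, 0, 0], [0, 0, 0]]' --grip '[0, 0, 0, 0]'

```text
time: 8.1
ee_pos: [0.5466, 0.0146, 0.247]
tcp_rot: [180.0, 20.0, 155.5]
wrist_force: [0.1, -0.1, -3.9]
opening: 0.0193
grasp_force: 68.9
```

Call:
move_arm --offset '[[0, 0, -0.07], [0, 0, -0.07], [0, 0, -0.07]]' --twist '[[0, 0, 0], [0, 0, 0], [0, 0, 0]]' --grip '[0, 0, 0]'

```text
time: 8.4
ee_pos: [0.546, 0.0148, 0.2489]
tcp_rot: [180.0, 20.0, 155.5]
wrist_force: [-0.1, -0.4, -3.4]
opening: 0.019
grasp_force: 68.9
```

Call:
move_arm --offset '[[0, 0, -0.07], [0, 0, -0.07], [0, 0, -0.07]]' --twist '[[0, 0, 0], [0, 0, 0], [0, 0, 0]]' --grip '[0, 0, 0]'

```text
time: 8.7
ee_pos: [0.5453, 0.0151, 0.2509]
tcp_rot: [180.0, 20.0, 155.5]
wrist_force: [-0.8, 0.9, -3.3]
opening: 0.0194
grasp_force: 68.9
```

Call:
move_arm --offset '[[0, 0, -0.07], [0, 0, -0.07], [0, 0, -0.07]]' --twist '[[0, 0, 0], [0, 0, 0], [0, 0, 0]]' --grip '[0, 0, 0]'

```text
time: 9.0
ee_pos: [0.5446, 0.0154, 0.2529]
tcp_rot: [180.0, 20.0, 155.5]
wrist_force: [-0.3, 1.6, -4.6]
opening: 0.0193
grasp_force: 68.9
```

Call:
move_arm --offset '[[0, 0, -0.07], [0, 0, -0.07], [0, 0, -0.07]]' --twist '[[0, 0, 0], [0, 0, 0], [0, 0, 0]]' --grip '[0, 0, 0]'

```text
time: 9.3
ee_pos: [0.544, 0.0156, 0.2535]
tcp_rot: [-180.0, 19.9, 155.5]
wrist_force: [7.8, -1.2, -15.7]
opening: 0.019
grasp_force: 68.8
```

Call:
move_arm --offset '[[0, 0, 0], [0, 0, 0]]' --twist '[[0, 0, 0], [0, 0, 0]]' --grip '[0, 0]'

```text
time: 9.5
ee_pos: [0.5441, 0.0156, 0.2534]
tcp_rot: [-180.0, 19.9, 155.5]
wrist_force: [4.8, -2.1, -13.4]
opening: 0.019
grasp_force: 69.2
```

```bash
python3 -c "
from h import *
stat()"
```

```text
t 9.5 tcp in rod frame mm [-0.16 -0.68 51.82] F ram [  0.36   0.06 -14.39] T ram [ 0.29 -0.1  -0.02] q [  7. -13.  -9.  76. -10.  29.] op 0.019 gf 69.2
```

The stop is felt: motion stalled at 51.8 mm on my scale with 14 N purely axial and no side force. Easing back 15 mm, to 36.8.

Call:
move_arm --offset '[[0, 0, 0.25], [0, 0, 0.25], [0, 0, 0.25], [0, 0, 0.25], [0, 0, 0.25]]' --twist '[[0, 0, 0], [0, 0, 0], [0, 0, 0], [0, 0, 0], [0, 0, 0]]' --grip '[0, 0, 0, 0, 0]'

```text
time: 10.0
ee_pos: [0.548, 0.014, 0.2429]
tcp_rot: [180.0, 20.0, 155.5]
wrist_force: [-0.4, -0.3, -3.7]
opening: 0.0188
grasp_force: 70.9
```

Call:
move_arm --offset '[[0, 0, 0.2], [0, 0, 0.1], [0, 0, 0], [0, 0, 0], [0, 0, 0]]' --twist '[[0, 0, 0], [0, 0, 0], [0, 0, 0], [0, 0, 0], [0, 0, 0]]' --grip '[0, 0, 0, 0, 0]'

```text
time: 10.5
ee_pos: [0.5489, 0.0136, 0.2403]
tcp_rot: [180.0, 20.0, 155.5]
wrist_force: [-0.9, 0.5, -3.9]
opening: 0.0193
grasp_force: 70.9
```

```bash
python3 -c "
from h import *
stat()
for i in range(4): viewer.camera('scene'); stat()"
```

```text
t 10.5 tcp in rod frame mm [ 0.28 -0.54 37.73] F ram [-2.32  0.03 -3.35] T ram [ 0.01  0.63 -0.02] q [  6. -12. -10.  75. -10.  29.] op 0.0193 gf 70.9
t 10.55 tcp in rod frame mm [ 0.26 -0.54 37.71] F ram [-1.53 -0.18 -4.39] T ram [-0.03  0.64 -0.02] q [  6. -12. -10.  75. -10.  29.] op 0.0192 gf 70.9
t 10.6 tcp in rod frame mm [ 0.26 -0.56 37.68] F ram [-1.76  0.23 -3.23] T ram [-0.05  0.65 -0.04] q [  6. -12. -10.  75. -10.  29.] op 0.0193 gf 70.9
t 10.65 tcp in rod frame mm [ 0.23 -0.56 37.67] F ram [-1.65  0.04 -3.61] T ram [0.02 0.61 0.04] q [  6. -12. -10.  75. -10.  29.] op 0.0194 gf 70.9
t 10.7 tcp in rod frame mm [ 0.26 -0.55 37.67] F ram [-1.04 -1.05 -3.02] T ram [-0.    0.67  0.04] q [  6. -12. -10.  75. -10.  29.] op 0.0186 gf 70.9
```

Call:
move_arm --offset '[[0, 0, 0.09], [0, 0, 0], [0, 0, 0], [0, 0, 0]]' --twist '[[0, 0, 0], [0, 0, 0], [0, 0, 0], [0, 0, 0]]' --grip '[0, 0, 0, 0]'

```text
time: 11.1
ee_pos: [0.5491, 0.0134, 0.2394]
tcp_rot: [180.0, 20.0, 155.5]
wrist_force: [-0.6, 0.3, -3.4]
opening: 0.0191
grasp_force: 70.9
```

```bash
python3 -c "
from h import *
stat()
p=viewer.camera('scene'); stat()
im=cv2.resize(p['color'][100:250,180:330],(600,600),interpolation=3)
cv2.imwrite('pics/s4.png',im[:,:,::-1])"
```

```text
t 11.1 tcp in rod frame mm [ 0.2  -0.59 36.69] F ram [-1.8   0.   -2.95] T ram [ 0.01  0.59 -0.03] q [  6. -12. -10.  75. -10.  29.] op 0.0191 gf 70.9
t 11.15 tcp in rod frame mm [ 0.2  -0.56 36.7 ] F ram [-0.39  0.27 -3.94] T ram [-0.02  0.63  0.07] q [  6. -12. -10.  75. -10.  29.] op 0.0193 gf 70.9
```

View pics/s4.png

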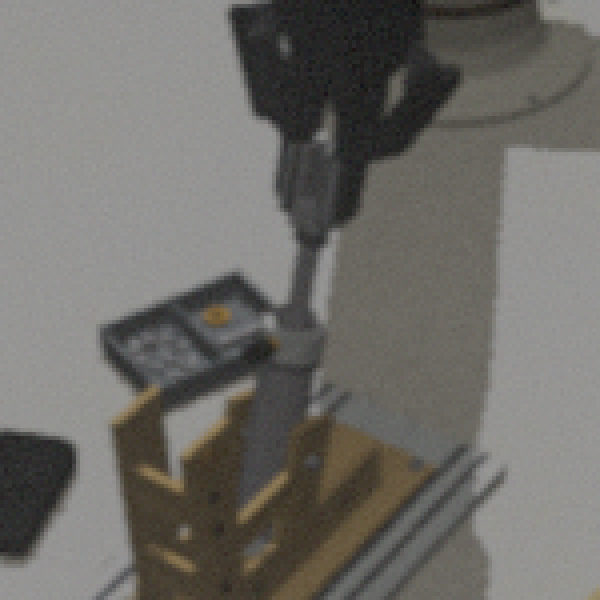

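The fork is held at (310,185), with the rod visibly drawn out below it at (303,270). It sits 15.1 mm back from the stop with no side load, so I'm handing in.

```bash
python3 -c "
from workcell import bot
print(bot.job_done())"
```

```text
the job is handed in; nothing more can be done
None
```

The rod was drawn out about 49 mm in line with its barrel until it met the stop at about 14 N, then eased back 15.1 mm; the gripper is holding the fork there, and the job is handed in.

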